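Third hand at the shaker: cap the sample bottle and hold the clamp bar against it

ROBOT

A 7-joint arm with a two-finger parallel gripper is mounted at the origin on a cart in front of the work surface, level with it; the furniture and walls round the work are solid. World frame = base frame: x ahead of the robot, y to its left, z up, the work surface at z = 0. Lengths are in m, angles in rad, forces in N, time in s.
With the tool pointing down it reaches from about 0.4 to 0.85 m from the base axis. Payload 4.5 kg.
Tool frame: the origin (TCP) lies between the finger pads; the fingertips stand 11 mm ahead of it and the grasp point (between the pads) lies 8 mm behind it (r.nose_length is the distance from the TCP to the fingertips, in m); z points along the fingers, y is the line along which they close (so a half turn about z gives the same grasp; the last joint's range is limited). The gripper opens to 88 mm and grips with 3 to 60 N. Pads are 18 mm wide; open, the fingers measure 123 mm over their backs; the gripper's body (75 mm by 187 mm) begins 45 mm behind the grasp point.
Start: joints at [1.15, 0.689, -0.195, 1.565, 0.157, 0.902, -0.215], TCP at [0.275, -0.561, 0.25] pointing down, gripper open.
Joint ranges: [-3.01, 3.01], [-0.46, 2.08], [-1.47, 1.51], [0.13, 2.56], [-1, 4.14], [0.04, 2.09], [-2.66, 2.66]. Speed limits (rad/s): [2.57, 2.57, 3.14, 3.14, 3.14, 3.14, 3.14].

INTERFACE

Orientations are given as a unit quaternion [x, y, z, w].
In Python, from plant import get_state, snapshot, camera_model, r gives the robot as it stands.
- The arm moves only by the shell command python3 -m inch 'ROWS' [FORCE]. ROWS is text: rows parted by semicolons, each of 7 numbers parted by spaces: the opening, from -1 (shut) to 1 (fully open), then the shift along the tool's x, y, z in m, then the turn, a rotation vector about the tool's x, y, z in rad. A call has 1 to 20 rows; each row shifts and turns the commanded pose from where the row before left it, along the tool's axes as they then stand; what a row does not reach is not made up. A row lasts 1/12 s, in which the tool goes at most 41.7 mm and 7.16 degrees, less where a joint would pass 70% of its speed; a pose out of reach is approached as far as the arm can. A call is refused whole if a number of a shift passes 0.0417 or a number of a turn 0.125, either way. A call with a gripper value outside its range is refused whole. The fingers move at their own pace and stop on an object; FORCE is the grip in N (left out, the last holds). Time passes only in rows, so rows that do not move let the fingers close. It gives the time, the measured TCP pose, the force, the opening and the grip force at its end, in the units of the state.
- get_state(): the state, without advancing time (a new reading comes with each control period).
- snapshot(name): name is "side" or "top"; returns (picture, depth): 420x560x3 uint8, red, green, blue; 420x560 float32, m along the optical axis (not along the pixel's ray), 0 where there is no reading.
- camera_model(name): a dict with "intrinsics" (3x3 intrinsics, pixels), "dist" ([k1, k2, p1, p2, k3] as OpenCV has them; the pictures are not rectified), "view" (4x4, takes a point from world to camera coordinates). Camera axes: x right, y down, z forward; pixel columns grow to the right and rows downward; lengths in m; the calibration is good to about 2 mm. A picture is of the moment at which its call begins. camera_model takes no time and is no camera call.
- r.finish_job(): hands the job in; it is judged then, once.
The state is a dict: "clock": time; "q": joint angles; "qd": joint speeds; "joint_torque": joint torques, N m; "tool_pos": TCP position; "eef_rot": TCP orientation; "contact_force": force on the tool from outside, world axes, zero at the start; "moment": the same for the moment, N m; "opening": opening from 0.0 (shut) to 1.0 (fully open); "finger_force": force on a finger pad.
Only numpy, scipy, OpenCV 4.12 (cv2) and the standard library are available. Lean on these libraries where they do the work, as an engineer would, in place of code of your own. Each camera call takes 0.05 s, during which the arm holds its last target. There are 200 camera calls.

TASK

Press the push-on cap of the square amber bottle fully home, stand the bottle upright on the shaker platform, square between the two bars and near their middle, and let go of it. Then gently push the loose clamp bar up against the bottle until it presses into the blue foam of the fixed bar with a steady 8 N or so (the foam gives about 5 mm), and finish while still holding the bar like that, touching only the bar, so that I can tighten its knobs. Leave the other things on the bench where they are.

Things in the scene. Friction and masses are not known exactly. Their poses are not given: they have to be found in the camera images.
- shaker: White bench shaker, fixed, 205 x 240 mm; origin at the middle of its underside; panel on its -x side. Platform top 75 mm above the bench. Two steel rods along x at y = +-105 mm, 123 mm up, carry two cross bars along y: the fixed bar at +x, faced with blue foam, and the clamp bar on the -x side, which closes along +x. End blocks with black knobs (tops 152 mm up) at the bars' ends.
- clamp_bar: Sliding clamp bar, grey with a black rubber face: 14 mm thick (x), 22 mm high, centred 123 mm above the bench. Origin at the middle of its +x face, axes as the shaker's; its bare back, to push on, is 14 mm behind. Slides along the shaker's x with 1 N of friction, from x = -36 mm (open) to +39 mm in the shaker's frame; does not lock. The bottle's own friction takes 1 to 3 N more of the push.
- foam_strip (a joint): How far the blue foam strip on the fixed bar is squeezed (m): 0 when free, 0.011 at most; it springs back and gives 1 mm for each 1.6 N (0.005 = 8 N). The strip is 150 mm long (y), 26 mm high, centred 123 mm above the bench; its free face is at x = +64 mm in the shaker's frame, facing -x.
- foam_face (a point): Middle of the foam strip's face towards the bottle; moves with the foam.
- bottle: Square amber plastic bottle, loose, about 0.1 kg: 50 x 50 mm with flat sides from the bottom to 64 mm, then shoulder and neck; origin at the middle of its underside, z up, x and y square to its sides, a paper label on the -x side. Any of its four sides may face the bars.
- cap (a joint): How far the white push-on cap with the blue top (38 mm across, 16 mm high) has been pressed down on the neck (m): 0 = standing 6 mm proud, 0.006 = fully home. It is held by a stiff fit, moves when pushed straight down with more than about 7 N, and stays where it is left.
- cap_top (a point): Middle of the cap's top face; 96 mm above the bottle's underside when 6 mm proud, 90 mm when home.
- timer: White kitchen-style lab timer, 62 x 62 x 19 mm, loose; a bystander.
- jar: Small brown open glass jar, 49 mm across, 85 mm high, loose; a bystander.
- wash_bottle: White wash bottle with blue cap and bent spout, 66 x 110 x 222 mm, loose; a bystander on the right.
- honey_bottle: Stoppered honey-coloured bottle, 68 mm across, 141 mm high, loose; a bystander right behind the shaker.
- digital_burette: Big fixed bottle-top burette, 0.43 m high and more; origin at the bench below the middle of its length. An obstacle: its delivery spout reaches 157 mm from the origin towards the robot (-x), at 0.32 m height, and a thin tube hangs from it.

How it is judged:
By the outcome, as a careful person would: the job done as asked, in the order asked, and still so for the second after the job is handed in, while the arm keeps its last pose, push and grip.
It also fails if it takes over 64 s, if anything falls off the work surface, if the arm or the gripper's body presses on something with over 40 N, if the wrist force passes 120 N, or if a joint passes its speed limit or range.

## Working session

There is one attempt and no reset: what is moved stays moved. The work goes in short steps, Python scripts to look and compute and a shell command to move; the robot and the scene stay as the last step left them, time stands still between calls to the robot, and variables do not carry over. Pictures are saved under pics/ and viewed, at most 10 in all, crops included, and the job is handed in when it is done.

```bash
mkdir -p pics; ls; python3 - <<'E'
from plant import *
import cv2,numpy as np
for n in("side","top"):
    p,d=snapshot(n); cv2.imwrite(f"pics/{n}0.png",p[:,:,::-1]); np.savez(f"{n}0.npz",p=p,d=d)
    m=camera_model(n); print(n,np.round(m["intrinsics"],1).tolist(),m["dist"]); V=np.array(m["view"]);print(np.round(V,3).tolist(), -V[:3,:3].T@V[:3,3])
s=get_state();print(s)
E
```

```text
pics
side [[517.2, 0.0, 278.4], [0.0, 517.2, 215.8], [0.0, 0.0, 1.0]] [-0.02663549  0.          0.          0.          0.        ]
[[1.0, -0.022, -0.006, -0.559], [-0.017, -0.573, -0.819, 0.054], [0.015, 0.819, -0.574, 1.594], [0.0, 0.0, 0.0, 1.0]] [ 0.53517539 -1.28740006  0.95524914]
top [[410.0, 0.0, 272.5], [0.0, 410.0, 208.1], [0.0, 0.0, 1.0]] [-0.04306157  0.          0.          0.          0.        ]
[[0.026, -1.0, -0.015, -0.075], [-0.991, -0.024, -0.13, 0.554], [0.129, 0.018, -0.991, 1.174], [0.0, 0.0, 0.0, 1.0]] [ 0.39892421 -0.08372354  1.23442003]
{'clock': 0.1, 'q': array([ 1.14979683,  0.68992123, -0.1945158 ,  1.56621092,  0.15731347,
        0.90247095, -0.21509186]), 'qd': array([-0.00055188, -0.00115234,  0.00073517, -0.00257337,  0.00223097,
       -0.00098245,  0.00029863]), 'joint_torque': array([-3.70295020e-03, -5.28501749e+01, -1.27163518e+00, -1.53834790e+01,
       -5.25413838e-02,  2.08928934e-03,  5.04223522e-05]), 'tool_pos': array([ 0.27427842, -0.56101314,  0.24898467]), 'eef_rot': array([ 9.74245897e-01,  2.25486756e-01, -2.42293577e-04, -7.72316443e-04]), 'contact_force': array([-0.58981922,  0.63861839,  0.37845911]), 'moment': array([-0.02390136, -0.00696484,  0.04015048]), 'finger_force': 0.0, 'opening': 0.9984326921050812}
```

View pics/side0.png

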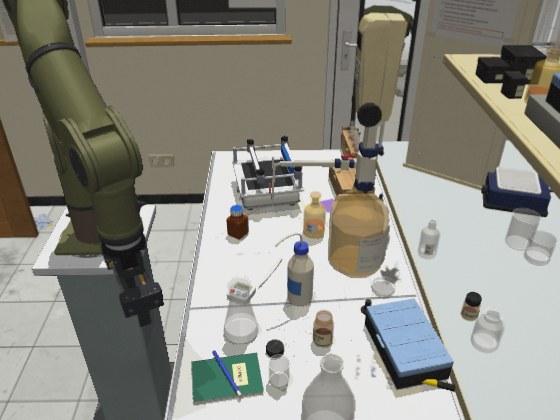

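View pics/top0.png

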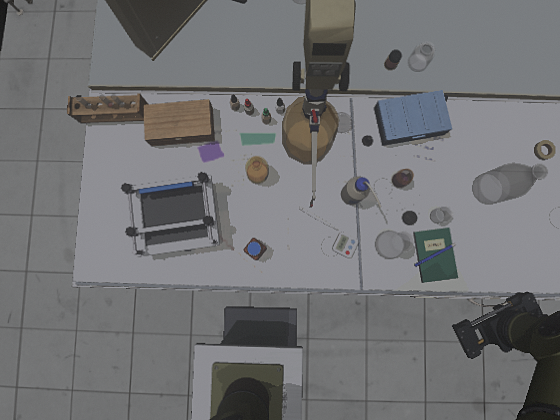

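```bash
cat > h.py <<'E'
from plant import *
import cv2,numpy as np
def ray(n,uv):
    m=camera_model(n);V=np.array(m["view"])
    a=cv2.undistortPoints(np.float64(uv).reshape(-1,1,2),np.array(m["intrinsics"]),np.array(m["dist"]))[:,0]
    return -V[:3,:3].T@V[:3,3],np.c_[a,np.ones(len(a))]@V[:3,:3]
def onz(n,uv,z):
    c,d=ray(n,uv);return c+d*((z-c[2])/d[:,2])[:,None]
def pts(n,d,mask):
    v,u=np.nonzero(mask&(d>0));c,r=ray(n,np.c_[u,v]);return c+r*d[v,u][:,None],u,v
def crop(n,x0,y0,x1,y1,k,name):
    p,d=snapshot(n);cv2.imwrite(f"pics/{name}.png",cv2.resize(p[y0:y1,x0:x1,::-1],None,fx=k,fy=k,interpolation=cv2.INTER_CUBIC));return p,d
E
python3 - <<'E'
from h import *
for n,b in(("top",(105,165,285,275)),("side",(215,130,325,250))):
    f=np.load(f"{n}0.npz");x0,y0,x1,y1=b;k=4 if n=="top" else 5
    cv2.imwrite(f"pics/{n}z.png",cv2.resize(f["p"][y0:y1,x0:x1,::-1],None,fx=k,fy=k,interpolation=cv2.INTER_CUBIC))
    h=cv2.cvtColor(f["p"],cv2.COLOR_RGB2HSV)
    m=(h[:,:,0]>95)&(h[:,:,0]<125)&(h[:,:,1]>130)&(h[:,:,2]>60)
    q=np.zeros_like(m);q[y0:y1,x0:x1]=1;m&=q
    k,l,st,ce=cv2.connectedComponentsWithStats(m.astype(np.uint8))
    for i in range(1,k):
        if st[i,4]>15:
            P,_,_=pts(n,f["d"],l==i);print(n,st[i],ce[i],np.median(P,0).round(4),P.min(0).round(3),P.max(0).round(3),onz(n,[ce[i]],.096).round(4))
E
```

```text
top [248 243  12  11  43] [253.62790698 248.1627907 ] [ 0.4325 -0.0138  0.0968] [ 0.421 -0.028  0.093] [0.449 0.002 0.102] [[ 0.4344 -0.0132  0.096 ]]
side [281 146  10  15  75] [284.73333333 153.6       ] [0.5862 0.2503 0.1358] [0.575 0.194 0.117] [0.602 0.298 0.141] [[0.5885 0.318  0.096 ]]
side [288 167   6   6  30] [290.93333333 169.23333333] [0.6033 0.1577 0.1226] [0.594 0.152 0.113] [0.61  0.179 0.136] [[0.6056 0.2079 0.096 ]]
side [231 205  12   7  60] [236.25       207.81666667] [ 0.4335 -0.0165  0.0966] [ 0.418 -0.032  0.093] [ 0.451 -0.003  0.1  ] [[ 0.4339 -0.0155  0.096 ]]
side [294 242  14   8  96] [300.64583333 246.01041667] [ 0.6068 -0.3076  0.1791] [ 0.591 -0.321  0.17 ] [ 0.622 -0.295  0.186] [[ 0.6142 -0.2031  0.096 ]]
```

View pics/topz.png

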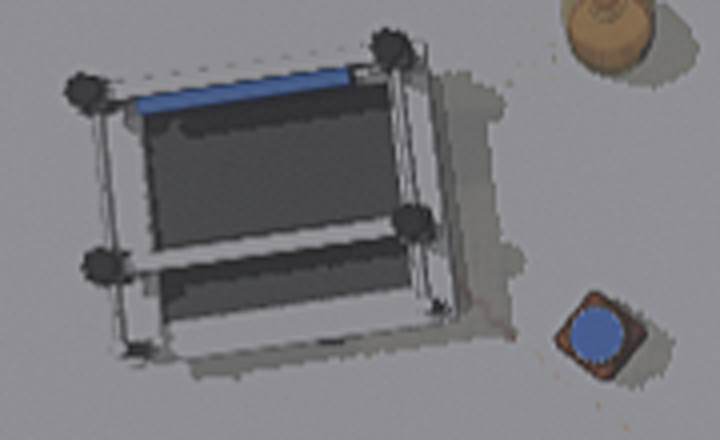

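View pics/sidez.png

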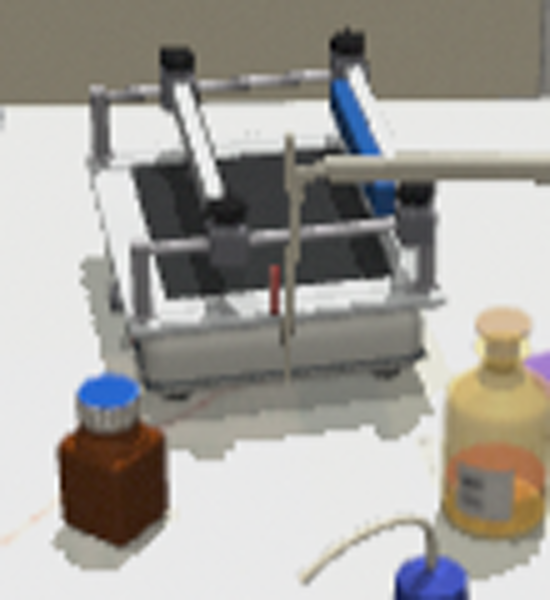

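```bash
python3 - <<'E'
from h import *
f=np.load("top0.npz");h=cv2.cvtColor(f["p"],cv2.COLOR_RGB2HSV)
o=np.array([105,165])
K=onz("top",np.array([[84,92],[392,48],[412,222],[104,266]])/4+o,.150);print(K.round(4))
for a,b in((0,1),(3,2)):
    d=K[a]-K[b];print("yaw",np.degrees(np.arctan2(-d[0],d[1])),np.linalg.norm(d),(K[a]+K[b])/2)
a=np.arctan2(*(( K[0]+K[3]-K[1]-K[2])[:2]*[-1,1]));R=np.array([[np.cos(a),-np.sin(a)],[np.sin(a),np.cos(a)]])
print("rod dir yaw",np.degrees(np.arctan2(*((K[0]+K[1]-K[2]-K[3])[:2][::-1]))))
m=(h[:,:,0]>95)&(h[:,:,0]<130)&(h[:,:,1]>90)
m[:, :125]=0;m[:,205:]=0;m[:165]=0;m[215:]=0
P,u,v=pts("top",f["d"],m);print(len(P),P.mean(0))
r=cv2.minAreaRect(np.c_[u,v].astype(np.float32));print(r)
c=cv2.boxPoints(r);print(onz("top",c,.136).round(4))
s=np.load("side0.npz")
# bottle
hb=h[:,:,0];x=np.zeros_like(hb,bool);x[232:266,238:272]=1
bm=x&(h[:,:,1]>90)
k,l,st,ce=cv2.connectedComponentsWithStats(bm.astype(np.uint8));i=1+st[1:,4].argmax()
v,u=np.nonzero(l==i);r=cv2.minAreaRect(np.c_[u,v].astype(np.float32));print(r,st[i]);c=onz("top",cv2.boxPoints(r),.062);print(c.round(4),c.mean(0))
e=c-np.roll(c,1,0);print(np.linalg.norm(e,axis=1),np.degrees(np.arctan2(e[:,1],e[:,0])))
c=onz("top",np.array([[556,340],[595,292],[647,335],[605,382]])/4+o,.06);print(c.round(4),c.mean(0));e=c-np.roll(c,1,0);print(np.linalg.norm(e,axis=1),np.degrees(np.arctan2(e[:,1],e[:,0])))
# platform points depth
E
```

```text
[[0.5858 0.3356 0.15  ]
 [0.6207 0.1267 0.15  ]
 [0.5029 0.1075 0.15  ]
 [0.4681 0.3134 0.15  ]]
yaw 9.478296407954836 0.21184672533111185 [0.60327151 0.23116538 0.15      ]
yaw 9.594747997463541 0.20879213166660285 [0.48552714 0.21047994 0.15      ]
rod dir yaw 9.964096008612005
249 [0.5925328  0.23220945 0.13675728]
((165.38998413085938, 187.22998046875), (4.52548360824585, 53.59869384765625), 81.8698959350586)
[[0.5868 0.3059 0.136 ]
 [0.6112 0.1602 0.136 ]
 [0.5988 0.1578 0.136 ]
 [0.5744 0.3032 0.136 ]]
((253.70730590820312, 248.36587524414062), (15.305028915405273, 15.305028915405273), 38.65980911254883) [244 238  17  22 170]
[[ 0.4307  0.0192  0.062 ]
 [ 0.4654 -0.007   0.062 ]
 [ 0.4391 -0.0419  0.062 ]
 [ 0.4045 -0.0157  0.062 ]] [ 0.43491698 -0.01136416  0.062     ]
[0.04365878 0.04351575 0.04379319 0.04336939] [  53.1805814   -37.00242358 -127.01173475  142.81971436]
[[ 0.4296  0.0163  0.06  ]
 [ 0.4645 -0.0104  0.06  ]
 [ 0.4348 -0.0485  0.06  ]
 [ 0.4007 -0.0196  0.06  ]] [ 0.43240059 -0.01555101  0.06      ]
[0.04606483 0.04403184 0.04831071 0.04471862] [  51.25057639  -37.45340145 -127.94208573  139.6549963 ]
```

```bash
cat >> h.py <<'E'
from scipy.spatial.transform import Rotation as Ro
def plan(p=None,yaw=None):
    s=get_state();R=Ro.from_quat(s["eef_rot"]).as_matrix();y0=np.degrees(np.arctan2(R[1,0],R[0,0]))
    print("t",round(s["clock"],2),"tcp",s["tool_pos"].round(4),"yaw",y0.round(2),"F",s["contact_force"].round(1),"open",round(s["opening"],3),"grip",round(s["finger_force"],1),"tilt",np.degrees(np.arccos(-R[2,2])).round(2),"zdir",R[:,2].round(4))
    if p is not None: print(" shift tool axes",(R.T@(np.array(p)-s["tool_pos"])).round(4))
    if yaw is not None: print(" turn z",-np.radians(yaw-y0).round(4))
E
python3 - <<'E'
from h import *
f=np.load("top0.npz")
for uv in([312,205],[312,200],[313,190]):
    print(uv,onz("top",[uv],.32).round(3), onz("top",[uv],.25).round(3),f["d"][uv[1],uv[0]])
P,u,v=pts("top",f["d"],np.pad(np.ones((75,14),bool),((135,210),(305,241))))
i=P[:,2]>.15;print(P[i][P[i][:,0].argsort()[:8]].round(3))
plan([.38,-.17,.2],52); plan([.38,-.17,.25],52)
E
```

```text
[312, 205] [[ 0.527 -0.155  0.32 ]] [[ 0.537 -0.161  0.25 ]] 0.97542983
[312, 200] [[ 0.539 -0.155  0.32 ]] [[ 0.55  -0.161  0.25 ]] 0.9228499
[313, 190] [[ 0.562 -0.157  0.32 ]] [[ 0.574 -0.163  0.25 ]] 0.9168187
[[ 0.532 -0.156  0.254]
 [ 0.532 -0.158  0.253]
 [ 0.533 -0.16   0.266]
 [ 0.533 -0.157  0.265]
 [ 0.533 -0.155  0.261]
 [ 0.535 -0.157  0.268]
 [ 0.535 -0.16   0.267]
 [ 0.537 -0.156  0.248]]
t 0.1 tcp [ 0.2743 -0.561   0.249 ] yaw 26.06 F [-0.6  0.6  0.4] open 0.998 grip 0.0 tilt 0.09 zdir [-8.0e-04  1.4e-03 -1.0e+00]
 shift tool axes [ 0.2668 -0.3047  0.0494]
 turn z -0.4527
t 0.1 tcp [ 0.2743 -0.561   0.249 ] yaw 26.06 F [-0.6  0.6  0.4] open 0.998 grip 0.0 tilt 0.09 zdir [-8.0e-04  1.4e-03 -1.0e+00]
 shift tool axes [ 0.2668 -0.3048 -0.0006]
 turn z -0.4527
```

```bash
python3 -m inch '-1 0.0234 -0.028 0 0 0 0;-1 0.0234 -0.028 0 0 0 0;-1 0.0234 -0.028 0 0 0 0;-1 0.0234 -0.028 0 0 0 0;-1 0.0234 -0.028 0 0 0 0;-1 0.0234 -0.028 0 0 0 0;-1 0.0234 -0.028 0 0 0 0;-1 0.0234 -0.028 0 0 0 0;-1 0.0234 -0.028 0 0 0 0;-1 0.0234 -0.028 0 0 0 0;-1 0.0234 -0.028 0 0 0 0;-1 0 0 0 0 0 -0.113;-1 0 0 0 0 0 -0.113;-1 0 0 0 0 0 -0.113;-1 0 0 0 0 0 -0.113;-1 0 0 0 0 0 0' 20; python3 -c "
from h import *
plan([.4335,-.0145,.15],52)"
```

```text
clock: 1.43
tool_pos: [0.3703, -0.1715, 0.2496]
eef_rot: [0.898, 0.44, -0.0, -0.0]
contact_force: [0.1, -0.5, -0.3]
opening: 0.003
finger_force: 0.0
t 1.43 tcp [ 0.3703 -0.1715  0.2496] yaw 52.15 F [ 0.1 -0.5 -0.3] open 0.003 grip 0.0 tilt 0.03 zdir [-4.e-04  4.e-04 -1.e+00]
 shift tool axes [ 0.1627 -0.0464  0.0996]
 turn z 0.0026
```

```bash
python3 -m inch '-1 0.0325 -0.0093 0 0 0 0;-1 0.0325 -0.0093 0 0 0 0;-1 0.0325 -0.0093 0 0 0 0;-1 0.0325 -0.0093 0 0 0 0;-1 0.0325 -0.0093 0 0 0 0;-1 0 0 0.033 0 0 0;-1 0 0 0.033 0 0 0;-1 0 0 0.033 0 0 0;-1 0 0 0 0 0 0;-1 0 0 0 0 0 0'; python3 -c "
from h import *
plan([.4335,-.0145,.112],52)
p,d=crop('side',190,130,300,260,4.5,'s1')
m=cv2.inRange(cv2.cvtColor(p,cv2.COLOR_RGB2HSV),(95,130,60),(125,255,255));m[:195]=0;m[225:]=0;m[:,:215]=0;m[:,260:]=0
v,u=np.nonzero(m);print(len(u),u.min(),u.max(),v.min(),v.max())"
```

```text
clock: 2.27
tool_pos: [0.4329, -0.0152, 0.1499]
eef_rot: [0.899, 0.437, -0.002, -0.0]
contact_force: [-0.7, 0.9, 0.4]
opening: 0.003
finger_force: 0.0
t 2.27 tcp [ 0.4329 -0.0152  0.1499] yaw 51.86 F [-0.7  0.9  0.4] open 0.003 grip 0.0 tilt 0.24 zdir [-4.2e-03 -9.0e-04 -1.0e+00]
 shift tool axes [0.001  0.0001 0.0379]
 turn z -0.0024
52 231 241 205 210
```

View pics/s1.png

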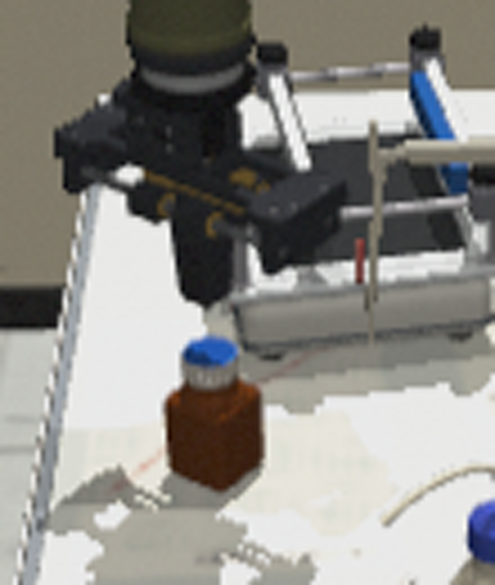

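The closed fingers (tip at about pixel 235,197) hang straight over the cap (236,208). I'm going down.

```bash
python3 -m inch '-1 0.001 0 0.013 0 0 0;-1 0 0 0.013 0 0 0;-1 0 0 0.012 0 0 0;-1 0 0 0 0 0 0;-1 0 0 0.002 0 0 0;-1 0 0 0 0 0 0;-1 0 0 0.002 0 0 0;-1 0 0 0 0 0 0'
```

```text
clock: 2.98
tool_pos: [0.4352, -0.0144, 0.1094]
eef_rot: [0.899, 0.438, 0.001, 0.0]
contact_force: [-0.3, 0.1, 1.0]
opening: 0.004
finger_force: 0.0
```

```bash
for i in 1 2; do python3 -m inch '-1 0 0 0.002 0 0 0;-1 0 0 0 0 0 0;-1 0 0 0 0 0 0'; done
```

```text
clock: 3.23
tool_pos: [0.435, -0.0143, 0.1069]
eef_rot: [0.899, 0.438, 0.0, 0.0]
contact_force: [0.1, -0.5, 3.5]
opening: 0.009
finger_force: 1.9
clock: 3.48
tool_pos: [0.435, -0.0144, 0.1049]
eef_rot: [0.899, 0.438, 0.0, 0.0]
contact_force: [1.7, -1.2, 4.2]
opening: 0.006
finger_force: 2.1
```

```bash
for i in 1 2 3; do python3 -m inch '-1 0 0 0.002 0 0 0;-1 0 0 0 0 0 0;-1 0 0 0 0 0 0'|grep -E "pos|contact"; done
```

```text
tool_pos: [0.435, -0.0144, 0.1028]
contact_force: [0.2, -0.5, 4.3]
tool_pos: [0.435, -0.0144, 0.1013]
contact_force: [0.7, -0.1, 11.7]
tool_pos: [0.4351, -0.0144, 0.1011]
contact_force: [-3.3, 0.7, 37.2]
```

```bash
python3 -m inch '-1 0 0 -0.006 0 0 0;-1 0 0 -0.012 0 0 0;1 0 0 -0.012 0 0 0;1 0 0 0 0 0 0;1 0 0 0 0 0 0;1 0 0 0 0 0 0;1 0 0 0 0 0 0;1 0 0 0 0 0 0' 20; python3 -c "
from h import *
plan([.4345,-.0144,.045],52)
p,d=snapshot('side')
h=cv2.cvtColor(p,cv2.COLOR_RGB2HSV);m=cv2.inRange(h,(95,130,60),(125,255,255));m[:195]=0;m[225:]=0;m[:,:215]=0;m[:,260:]=0
P,u,v=pts('side',d,m>0);print(len(u),u.mean(),v.mean(),np.median(P,0))"
```

```text
clock: 4.9
tool_pos: [0.4343, -0.0143, 0.1281]
eef_rot: [0.899, 0.438, -0.001, -0.0]
contact_force: [-0.1, -0.8, 0.5]
opening: 0.434
finger_force: 0.0
t 4.9 tcp [ 0.4343 -0.0143  0.1281] yaw 51.97 F [-0.1 -0.8  0.5] open 0.434 grip 0.0 tilt 0.08 zdir [-1.3e-03 -2.0e-04 -1.0e+00]
 shift tool axes [0.0001 0.0003 0.0831]
 turn z -0.0005
55 236.4 209.4909090909091 [ 0.43334782 -0.01744644  0.09115221]
```

```bash
python3 -m inch '1 0 0 0 0 0 0;1 0 0 0 0 0 0;1 0 0 0 0 0 0;1 0 0 0 0 0 0;1 0 0 0 0 0 0;1 0 0 0 0 0 0;1 0 0 0.02 0 0 0;1 0 0 0.02 0 0 0;1 0 0 0.02 0 0 0;1 0 0 0.015 0 0 0;1 0 0 0.008 0 0 0;1 0 0 0 0 0 0;1 0 0 0 0 0 0' 20; python3 -c "
from h import *
plan([.4345,-.0144,.045],52)"
```

```text
clock: 6.03
tool_pos: [0.4376, -0.0146, 0.0523]
eef_rot: [0.899, 0.438, -0.003, -0.001]
contact_force: [-0.7, 0.8, -0.2]
opening: 1.0
finger_force: 0.0
t 6.03 tcp [ 0.4376 -0.0146  0.0523] yaw 52.0 F [-0.7  0.8 -0.2] open 1.0 grip 0.0 tilt 0.33 zdir [-5.7e-03 -5.0e-04 -1.0e+00]
 shift tool axes [-0.0017 -0.0025  0.0073]
 turn z -0.0001
```

```bash
python3 -m inch '1 0 0 0 0 0 0;1 0 0 0 0 0 0'; python3 -c "
from h import *
plan([.4345,-.0144,.045],52)"
```

```text
clock: 6.2
tool_pos: [0.4378, -0.0147, 0.053]
eef_rot: [0.899, 0.438, -0.002, -0.001]
contact_force: [-0.4, -0.0, 0.2]
opening: 1.0
finger_force: 0.0
t 6.2 tcp [ 0.4378 -0.0147  0.053 ] yaw 51.92 F [-0.4 -0.   0.2] open 1.0 grip 0.0 tilt 0.26 zdir [-4.4e-03 -6.0e-04 -1.0e+00]
 shift tool axes [-0.0018 -0.0028  0.008 ]
 turn z -0.0014
```

```bash
python3 -c "
from h import *
print(get_state()['q'].round(3))"; python3 -m inch '-1 0 0 0 0 0 0;-1 0 0 0 0 0 0;-1 0 0 0 0 0 0;-1 0 0 0 0 0 0;-1 0 0 0 0 0 0;-1 0 0 0 0 0 0;-1 0 0 0 0 0 0;-1 0 0 0 0 0 0;-1 0 0 0 0 0 0;-1 0 0 0 0 0 0;-1 0 0 0 0 0 0;-1 0 0 0 0 0 0' 25
```

```text
[-0.048  0.863 -0.039  2.252  0.753  0.044 -1.49 ]
clock: 7.2
tool_pos: [0.4375, -0.0146, 0.0525]
eef_rot: [0.899, 0.438, -0.003, -0.001]
contact_force: [-0.8, 1.4, 2.8]
opening: 0.564
finger_force: 25.0
```

```bash
python3 -m inch '-1 0 0 -0.01 0 0 0;-1 0 0 -0.02 0 0 0;-1 0 0 -0.035 0 0 0;-1 0 0 -0.035 0 0 0;-1 0 0 -0.035 0 0 0;-1 0 0 -0.035 0 0 0;-1 0 0 -0.03 0 0 0;-1 0 0 0 0 0 0.1057;-1 0 0 0 0 0 0.1057;-1 0 0 0 0 0 0.1057;-1 0 0 0 0 0 0.1057;-1 0 0 0 0 0 0.1057;-1 0 0 0 0 0 0.1057;-1 0 0 0 0 0 0.1057;-1 0 0 0 0 0 0;-1 0 0 0 0 0 0'; python3 -c "
from h import *
a=np.radians(9.6);plan([.526+.022*np.cos(a),.217+.022*np.sin(a),.25],9.6)"
```

```text
clock: 8.53
tool_pos: [0.4385, -0.0148, 0.2523]
eef_rot: [0.996, 0.085, -0.003, 0.0]
contact_force: [0.1, -0.6, -0.8]
opening: 0.568
finger_force: 25.0
t 8.53 tcp [ 0.4385 -0.0148  0.2523] yaw 9.72 F [ 0.1 -0.6 -0.8] open 0.568 grip 25.0 tilt 0.34 zdir [-0.0058 -0.0012 -1.    ]
 shift tool axes [ 0.1474 -0.2136  0.0014]
 turn z 0.002
```

```bash
python3 -m inch '-1 0.021 -0.0305 0 0 0 0;-1 0.021 -0.0305 0 0 0 0;-1 0.021 -0.0305 0 0 0 0;-1 0.021 -0.0305 0 0 0 0;-1 0.021 -0.0305 0 0 0 0;-1 0.021 -0.0305 0 0 0 0;-1 0.021 -0.0305 0 0 0 0;-1 0 0 0 0 0 0;-1 0 0 0.03 0 0 0;-1 0 0 0 0 0 0;-1 0 0 0 0 0 0'; python3 -c "
from h import *
a=np.radians(9.6);plan([.526+.022*np.cos(a),.217+.022*np.sin(a),.22],9.6)
p,d=crop('side',215,60,315,220,3.7,'s2')
p,d=snapshot('top')
cv2.imwrite('pics/t2.png',cv2.resize(p[165:265,105:225,::-1],None,fx=4,fy=4,interpolation=cv2.INTER_CUBIC))
cv2.imwrite('pics/c2.png',np.hstack([cv2.resize(cv2.imread('pics/s2.png'),None,fx=1,fy=1)[:400],cv2.imread('pics/t2.png')[:400,:430]]))
"
```

```text
clock: 9.45
tool_pos: [0.5467, 0.219, 0.2203]
eef_rot: [0.996, 0.084, -0.005, 0.001]
contact_force: [0.4, -0.1, -0.4]
opening: 0.569
finger_force: 25.0
t 9.45 tcp [0.5467 0.219  0.2203] yaw 9.63 F [ 0.4 -0.1 -0.4] open 0.569 grip 25.0 tilt 0.58 zdir [-0.0096 -0.0031 -0.9999]
 shift tool axes [ 0.0013 -0.0015  0.0003]
 turn z 0.0006
```

View pics/c2.png

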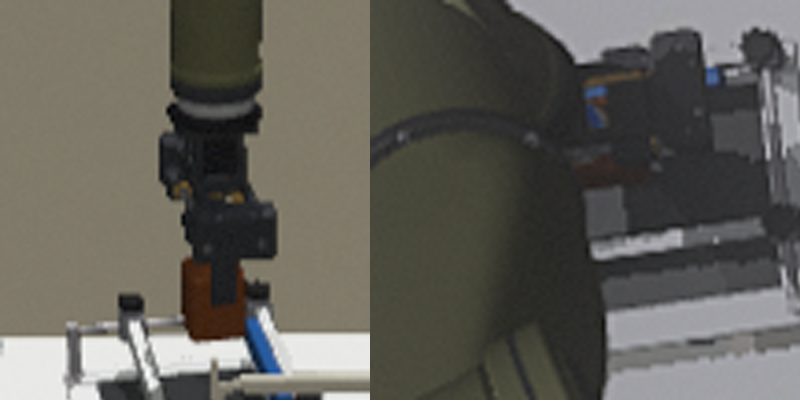

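The bottle hangs square over the gap between the bars (side view: clamp bar at left, blue foam at right). I'm lowering it and then feeling for the foam.

```bash
python3 -m inch '-1 0 0 0.02 0 0.005 0;-1 0 0 0.02 0 0 0;-1 0 0 0.02 0 0 0;-1 0 0 0.02 0 0 0;-1 0 0 0 0 0 0;-1 0.005 0 0 0 0 0;-1 0.004 0 0 0 0 0;-1 0 0 0 0 0 0'; python3 -c "
from h import *
plan([.5467,.219,.1275],9.6)"
```

```text
clock: 10.22
tool_pos: [0.5593, 0.2225, 0.1437]
eef_rot: [0.997, 0.083, 0.002, -0.001]
contact_force: [-0.6, 0.2, -1.0]
opening: 0.561
finger_force: 25.0
t 10.22 tcp [0.5593 0.2225 0.1437] yaw 9.51 F [-0.6  0.2 -1. ] open 0.561 grip 25.0 tilt 0.27 zdir [ 0.0041  0.0024 -1.    ]
 shift tool axes [-0.0131  0.0014  0.0161]
 turn z -0.0015
```

```bash
for i in 1 2 3; do python3 -m inch '-1 0.002 0 0 0 0 0;-1 0 0 0 0 0 0'|grep -E "pos|contact"; done
```

```text
tool_pos: [0.5598, 0.2225, 0.1428]
contact_force: [-0.3, 0.5, -1.1]
tool_pos: [0.5612, 0.2226, 0.1421]
contact_force: [0.1, -0.3, -1.5]
tool_pos: [0.563, 0.2229, 0.1418]
contact_force: [0.3, 0.0, -1.0]
```

```bash
for i in 1 2 3; do python3 -m inch '-1 0.0015 0 0 0 0 0;-1 0 0 0 0 0 0;-1 0 0 0 0 0 0'|grep -E "pos|contact"; done
```

```text
tool_pos: [0.5638, 0.223, 0.1415]
contact_force: [-1.5, -0.4, -0.8]
tool_pos: [0.565, 0.2232, 0.1415]
contact_force: [-2.1, -0.1, -0.2]
tool_pos: [0.5662, 0.2235, 0.1415]
contact_force: [-4.5, -1.0, 1.1]
```

```bash
python3 -m inch '-1 -0.0045 0 0 0 0 0;-1 0 0 0 0 0 0;-1 0 0 0.006 0 0 0;-1 0 0 0.004 0 0 0;-1 0 0 0.002 0 0 0;-1 0 0 0 0 0 0;-1 0 0 0 0 0 0'; python3 -c "
from h import *
plan([.5618,.223,.1275],9.6)"
```

```text
clock: 12.05
tool_pos: [0.5631, 0.2229, 0.1295]
eef_rot: [0.997, 0.083, 0.0, -0.0]
contact_force: [0.6, 0.3, -0.2]
opening: 0.569
finger_force: 25.0
t 12.05 tcp [0.5631 0.2229 0.1295] yaw 9.55 F [ 0.6  0.3 -0.2] open 0.569 grip 25.0 tilt 0.02 zdir [ 1.e-04  4.e-04 -1.e+00]
 shift tool axes [-0.0013 -0.0003  0.002 ]
 turn z -0.0008
```

```bash
for i in 1 2 ; do python3 -m inch '-1 0 0 0.001 0 0 0;-1 0 0 0 0 0 0;-1 0 0 0 0 0 0'|grep -E "pos|contact"; done
```

```text
tool_pos: [0.5628, 0.2229, 0.1288]
contact_force: [-0.5, -0.0, -1.1]
tool_pos: [0.5627, 0.2229, 0.1277]
contact_force: [0.1, -0.0, -0.4]
```

```bash
for i in 1 2 ; do python3 -m inch '-1 0 0 0.001 0 0 0;-1 0 0 0 0 0 0;-1 0 0 0 0 0 0'|grep -E "pos|contact"; done
```

```text
tool_pos: [0.5629, 0.2229, 0.1276]
contact_force: [-0.2, -0.9, 5.1]
tool_pos: [0.563, 0.2229, 0.1275]
contact_force: [-2.4, -3.2, 11.5]
```

```bash
python3 -m inch '-1 0 0 -0.0015 0 0 0;-1 0 0 0 0 0 0;1 0 0 0 0 0 0;1 0 0 0 0 0 0;1 0 0 0 0 0 0;1 0 0 0 0 0 0;1 0 0 0 0 0 0;1 0 0 0 0 0 0;1 0 0 0 0 0 0;1 0 0 0 0 0 0;1 0 0 -0.02 0 0 0;1 0 0 -0.03 0 0 0;1 0 0 -0.03 0 0 0;1 0 0 -0.03 0 0 0;1 0 0 0 0 0 0;1 0 0 0 0 0 0'; python3 -c "
from h import *
a=np.radians(9.6);plan([.526-.085*np.cos(a),.217-.085*np.sin(a),.24],9.6)
p,d=crop('side',225,120,315,220,5,'s3')
p,d=snapshot('top')
cv2.imwrite('pics/c3.png',np.hstack([cv2.imread('pics/s3.png')[:400],cv2.resize(p[165:265,125:210,::-1],None,fx=4,fy=4,interpolation=cv2.INTER_CUBIC)]))
"
```

```text
clock: 14.38
tool_pos: [0.5637, 0.2233, 0.2391]
eef_rot: [0.997, 0.083, 0.002, -0.001]
contact_force: [-0.3, 0.2, -1.1]
opening: 0.999
finger_force: 0.0
t 14.38 tcp [0.5637 0.2233 0.2391] yaw 9.55 F [-0.3  0.2 -1.1] open 0.999 grip 0.0 tilt 0.23 zdir [ 0.0034  0.002  -1.    ]
 shift tool axes [-1.232e-01  1.000e-04 -1.400e-03]
 turn z -0.0009
```

View pics/c3.png

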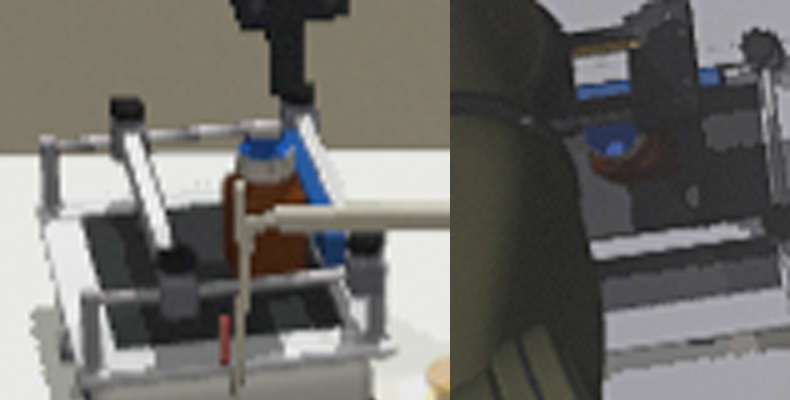

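The bottle stands upright, square and just in front of the foam, with the cap down. Next I go behind the clamp bar with the fingers shut.

```bash
python3 -m inch '-1 -0.031 0 0 0 0 0;-1 -0.031 0 0 0 0 0;-1 -0.031 0 0 0 0 0;-1 -0.03 0 0 0 0 0;-1 0 0 0 0 0 0;-1 0 0 0 0 0 0;-1 0 0 0 0 0 0;-1 0 0 0 0 0 0;-1 0 0 0 0 0 0;-1 0 0 0 0 0 0;-1 0 0 0.036 0 0 0;-1 0 0 0.036 0 0 0;-1 0 0 0.036 0 0 0;-1 0 0 0 0 0 0;-1 0 0 0 0 0 0' 20; python3 -c "
from h import *
plan([.4425,.203,.130],9.6)"
```

```text
clock: 15.73
tool_pos: [0.4407, 0.2021, 0.1282]
eef_rot: [0.997, 0.084, -0.002, 0.001]
contact_force: [0.3, -0.0, 0.0]
opening: 0.01
finger_force: 0.0
t 15.73 tcp [0.4407 0.2021 0.1282] yaw 9.59 F [ 0.3 -0.   0. ] open 0.01 grip 0.0 tilt 0.24 zdir [-0.0037 -0.0019 -1.    ]
 shift tool axes [ 0.0019 -0.0006 -0.0018]
 turn z -0.0002
```

```bash
python3 -m inch '-1 0.004 0 -0.001 0 0 0;-1 0.004 0 0 0 0 0;-1 0.004 0 0 0 0 0;-1 0.004 0 0 0 0 0;-1 0.003 0 0 0 0 0;-1 0.002 0 0 0 0 0;-1 0.002 0 0 0 0 0;-1 0.002 0 0 0 0 0;-1 0.002 0 0 0 0 0;-1 0.003 0 0 0 0 0;-1 0.003 0 0 0 0 0;-1 0.003 0 0 0 0 0;-1 0.003 0 0 0 0 0;-1 0.003 0 0 0 0 0;-1 0.003 0 0 0 0 0;-1 0.003 0 0 0 0 0;-1 0 0 0 0 0 0'; python3 -c "
from h import *
a=np.radians(9.6);plan([.526-.014*np.cos(a),.217-.014*np.sin(a),.13],9.6)
p,d=crop('side',225,120,315,220,5,'s4')"
```

```text
clock: 17.15
tool_pos: [0.4896, 0.2106, 0.1302]
eef_rot: [0.997, 0.083, 0.0, -0.0]
contact_force: [0.2, 0.0, -0.4]
opening: 0.012
finger_force: 0.0
t 17.15 tcp [0.4896 0.2106 0.1302] yaw 9.54 F [ 0.2  0.  -0.4] open 0.012 grip 0.0 tilt 0.05 zdir [ 5.e-04  6.e-04 -1.e+00]
 shift tool axes [ 0.023  -0.0003  0.0002]
 turn z -0.001
```

View pics/s4.png

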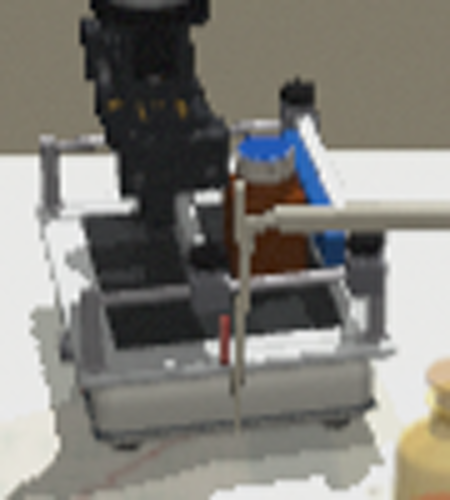

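```bash
python3 -m inch '-1 0.0025 0 0 0 0 0;-1 0.0025 0 0 0 0 0;-1 0.0025 0 0 0 0 0;-1 0.0025 0 0 0 0 0;-1 0.002 0 0 0 0 0;-1 0.002 0 0 0 0 0;-1 0.002 0 0 0 0 0;-1 0 0 0 0 0 0;-1 0 0 0 0 0 0'|grep -E "pos|cont"; for i in 1 2 3; do python3 -m inch '-1 0.0015 0 0 0 0 0;-1 0 0 0 0 0 0;-1 0 0 0 0 0 0'|grep -E "pos|contact"; done
```

```text
tool_pos: [0.505, 0.2132, 0.1303]
contact_force: [0.7, 0.2, -0.8]
tool_pos: [0.5062, 0.2134, 0.1303]
contact_force: [0.3, -0.8, 0.3]
tool_pos: [0.5076, 0.2136, 0.1302]
contact_force: [-0.2, -0.1, 0.4]
tool_pos: [0.5091, 0.2139, 0.1302]
contact_force: [-0.2, -0.1, 0.2]
```

```bash
for i in 1 2 3 4 5 6; do python3 -m inch '-1 0.001 0 0 0 0 0;-1 0 0 0 0 0 0;-1 0 0 0 0 0 0'|grep -E "pos|contact"; done
```

```text
tool_pos: [0.51, 0.214, 0.1302]
contact_force: [0.1, 0.2, 0.0]
tool_pos: [0.511, 0.2142, 0.1302]
contact_force: [-1.0, -0.5, -0.2]
tool_pos: [0.512, 0.2144, 0.1302]
contact_force: [-0.6, -0.2, -0.3]
tool_pos: [0.5127, 0.2145, 0.1302]
contact_force: [-1.7, -0.0, 0.0]
tool_pos: [0.5134, 0.2146, 0.1302]
contact_force: [-3.9, 0.4, 1.7]
tool_pos: [0.5141, 0.2147, 0.1302]
contact_force: [-5.1, -0.4, 2.9]
```

```bash
for i in 1 2 3 4; do python3 -m inch '-1 0.001 0 0 0 0 0;-1 0 0 0 0 0 0;-1 0 0 0 0 0 0;-1 0 0 0 0 0 0'|grep -E "pos|contact"; done; python3 -c "
from h import *
p,d=crop('side',225,120,315,220,5,'s5')"
```

```text
tool_pos: [0.5149, 0.2148, 0.1301]
contact_force: [-5.3, -1.1, 3.6]
tool_pos: [0.5154, 0.2149, 0.1301]
contact_force: [-6.5, -1.5, 5.3]
tool_pos: [0.5159, 0.215, 0.1301]
contact_force: [-7.5, -1.1, 5.2]
tool_pos: [0.5164, 0.215, 0.13]
contact_force: [-7.8, -1.1, 6.0]
```

View pics/s5.png

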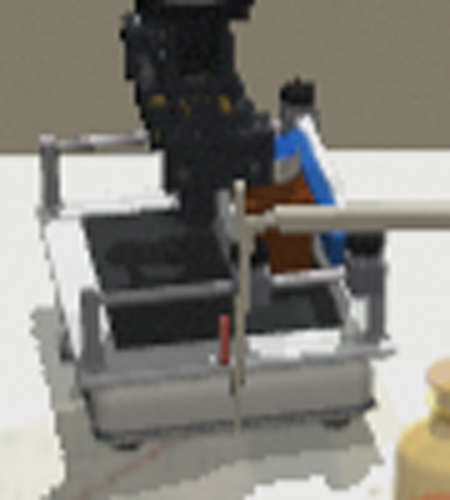

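```bash
python3 -m inch '-1 0 0 -0.001 0 0 0;-1 0 0 0 0 0 0;-1 0 0 0 0 0 0;-1 0 0 0 0 0 0'|grep -E "pos|contact"; python3 -c "
from h import *
for i in range(4): snapshot('side');plan()
s=get_state();print(s['moment'])"
```

```text
tool_pos: [0.5164, 0.215, 0.1304]
contact_force: [-8.0, -0.5, 1.1]
t 21.97 tcp [0.5163 0.2149 0.1304] yaw 9.61 F [-8.1  0.5  1.2] open 0.007 grip 3.6 tilt 0.31 zdir [-0.0052 -0.0017 -1.    ]
t 22.02 tcp [0.5164 0.2149 0.1304] yaw 9.6 F [-7.8 -0.5  0.3] open 0.004 grip 3.6 tilt 0.31 zdir [-0.0051 -0.0017 -1.    ]
t 22.07 tcp [0.5164 0.215  0.1304] yaw 9.61 F [-7.4 -0.6  1.4] open 0.007 grip 3.6 tilt 0.3 zdir [-0.005  -0.0017 -1.    ]
t 22.12 tcp [0.5164 0.215  0.1304] yaw 9.61 F [-8.3 -0.6  0.7] open 0.006 grip 3.6 tilt 0.31 zdir [-0.0051 -0.0017 -1.    ]
[-0.08815706  1.54426805  0.01269952]
```

```bash
for i in 1 2 3; do python3 -m inch '-1 0.001 0 -0.0002 0 0 0;-1 0 0 0 0 0 0;-1 0 0 0 0 0 0;-1 0 0 0 0 0 0'|grep -E "pos|contact"; done; python3 -c "
from h import *
F=[]
for i in range(6):
    p,d=snapshot('side');F.append(get_state()['contact_force'])
plan();print(np.mean(F,0))
h=cv2.cvtColor(p,cv2.COLOR_RGB2HSV);f=np.load('side0.npz')
for P,D in((f['p'],f['d']),(p,d)):
    h=cv2.cvtColor(P,cv2.COLOR_RGB2HSV);m=cv2.inRange(h,(95,130,60),(125,255,255));m[:160]=0;m[178:]=0;m[:,:286]=0;m[:,310:]=0
    v,u=np.nonzero(m);print(len(u),u.mean(),[int(u[v==k].min()) for k in range(166,173) if (v==k).any()])
"
```

```text
tool_pos: [0.517, 0.2151, 0.1304]
contact_force: [-7.2, -1.0, 0.6]
tool_pos: [0.5174, 0.2151, 0.1304]
contact_force: [-7.9, -0.5, -0.4]
tool_pos: [0.5179, 0.2152, 0.1305]
contact_force: [-8.7, -0.3, -1.7]
t 23.42 tcp [0.5179 0.2152 0.1305] yaw 9.63 F [-9.4 -1.  -0.2] open 0.003 grip 4.5 tilt 0.48 zdir [-0.0079 -0.0027 -1.    ]
[-9.17932856 -0.39749181 -0.2498326 ]
35 290.51428571428573 [288, 288, 289, 289, 290, 290]
23 291.4347826086956 [290, 290, 291, 291, 291, 292]
```

```bash
for i in 1 2; do python3 -m inch '-1 0.001 0 -0.0001 0 0 0;-1 0 0 0 0 0 0;-1 0 0 0 0 0 0;-1 0 0 0 0 0 0'|grep -E "pos|contact"; done; python3 -m inch '-1 0 0 0 0 0 0;-1 0 0 0 0 0 0;-1 0 0 0 0 0 0;-1 0 0 0 0 0 0;-1 0 0 0 0 0 0;-1 0 0 0 0 0 0;-1 0 0 0 0 0 0;-1 0 0 0 0 0 0'|grep clock; python3 -c "
from h import *
F=[]
for i in range(10):
    p,d=snapshot('side');F.append(get_state()['contact_force'])
plan();print(np.mean(F,0))
cv2.imwrite('pics/s6.png',cv2.resize(p[110:210,225:325,::-1],None,fx=6,fy=6,interpolation=cv2.INTER_CUBIC))
"
```

```text
tool_pos: [0.5185, 0.2153, 0.1305]
contact_force: [-9.4, -0.3, -0.7]
tool_pos: [0.519, 0.2154, 0.1305]
contact_force: [-10.5, -1.0, -0.2]
clock: 24.75
t 25.25 tcp [0.5189 0.2154 0.1305] yaw 9.64 F [-11.4  -0.3   0.1] open 0.008 grip 5.3 tilt 0.59 zdir [-0.0097 -0.0034 -0.9999]
[-10.79374894  -0.6687765   -0.11367545]
```

View pics/s6.png

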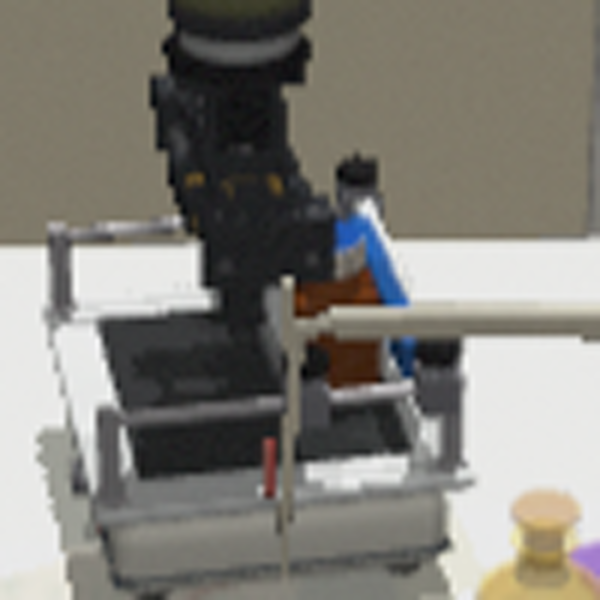

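The bottle stands upright and square, clamped between the bar and the foam. The push is a steady 10.9 N or so, which leaves about 8 N on the foam after friction. I'm handing it in.

```bash
python3 -c "
from plant import r
print(r.finish_job())"
```

```text
the job is handed in; nothing more can be done
None
```

I pressed the cap home, stood the bottle square against the foam near the middle and let go of it. The arm is now holding the loose clamp bar with a steady 11 N or so, which I estimate leaves about 8 N on the foam after friction (not measured directly); the job was handed in at about 25 s.

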